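# Raise the extraction hood's sash to the working-height clip

## Task

Open the bench extraction hood for work: with your fingertips under the sash's yellow lip, gently push the counterweighted window up until the lip is level with the pointer of the orange height clip on the pillar. Do not pinch the lip, do not move the clip, and leave everything standing about where it is; finish with the sash resting at that height and the arm clear of it.

Things in the scene. Friction and masses are not known exactly. Their poses are not given: they have to be found in the camera images.
- hood: bench extraction hood, fixed: 520 mm wide, 360 deep, 570 high, right of the robot, front turned to the robot's left; clear panes, a pillar at each end of the sash, white header above 0.42 m. Origin: centre of its underside, on the table; x to its back, y to the left as one faces its front (away from the robot). The sash leans back 12 deg (0.21 rad). Floor 12 mm thick, sill 24 mm high
- sash (a joint): the sash's slide, m along the leaning plane: 0 = lowest, 0.25 = highest, growing upward. It is counterweighted and stays wherever it is left; a push of 3 to 8 N along the slide moves it, and it does not coast
- lip_mid (a point): middle of the sash's pull lip, on its bar's axis: a yellow round bar 16 mm thick, 400 mm long, 37 mm in front of the sash on a flat 6 mm web; a flat yellow cover on top, 10 mm above the axis; open below. Rides on the sash, 0.1 to 0.155 m above the table at first. z points up the leaning plane in which the sash slides, x into the hood, square to the sash, y along the bar to the hood's left
- lip_end (a point): the hood's left (+y) end of the yellow bar, on its axis, where it carries a black band; frame as lip_mid
- clip (a joint): where the orange working-height clip is clamped on the hood's left pillar (the one farther from the robot), on the same scale as sash: the lip is level with the pointer when the two joints are equal. 0.10 to 0.20 m at the start. Held by friction; not to be moved
- clip_tip (a point): tip of the orange clip's pointer, beside the black-banded end of the yellow bar's path, 10 mm behind the bar's axis; frame axes parallel to those of lip_mid, so the lip is level with it when lip_end has z = 0 in this frame
- tin: upright white and blue metal solvent can with a red cap, 60 by 105 by 150 mm (170 with the cap), on the table before one end of the lip. Origin: centre of its underside
- jar: white plastic screw jar, 80 mm across, 95 mm high, on the table before the other end of the lip. Origin: centre of its underside. The space before the middle 180 mm of the lip is free
- brush_jar: glass jar 72 mm across and 75 mm high with two brushes in it (about 180 mm high in all), standing inside the hood. Origin: centre of its underside
- flange: red-painted pipe flange 90 mm across, 32 mm high, on a steel turntable inside the hood. Origin: centre of its underside
- hammer: hammer 260 mm long, lying on the table to the left ahead of the robot
- pliers: green-handled pliers, 170 mm long, lying on the table to the left ahead of the robot
- tape: roll of blue tape, 100 mm across, 48 mm high, flat on the table, left ahead. Origin: centre of its underside
- earmuffs: blue and black ear defenders, 72 mm high, lying on the table farther left

How it is judged (in metres and radians):
On the way:
1. the fingers push the sash up by its lip, at least 20 mm ((contact force between the fingers and sash_c3 above 1 N or contact force between the fingers and sash_c2 above 1 N) and distance of lip_mid from where it was at the start of the episode above 0.02 m), for 0.1 s.
At the end, for the whole second after the job is handed in: the lip stands level with the clip's pointer, within 10 mm along the slide, the sash is at rest, and the clip is where it was (5 mm) (z of lip_end in the frame of clip_tip between -0.01 and 0.01 m and velocity of joint sash between -0.01 and 0.01 m/s and distance of clip_tip from where it was at the start of the episode below 0.005 m); the robot touches nothing.
It fails at once if the lip is pinched: the fingers press on the cover on its top and on the bar or web beneath at once (contact force between the fingers and sash_c4 above 2 N and (contact force between the fingers and sash_c2 above 2 N or contact force between the fingers and sash_c3 above 2 N)).
It fails at once if the sash is thrown up or down, faster than 0.4 m/s (velocity of joint sash above 0.4 m/s or velocity of joint sash below -0.4 m/s).
It fails at once if the fingers press on the hood or sash with more than 40 N (contact force between the fingers and hood above 40 N).
It fails at once if the height clip is moved by more than 5 mm (distance of clip_tip from where it was at the start of the episode above 0.005 m).
It fails at once if something standing about is moved, lifted or tipped (20 mm) (distance of any of tin, jar, brush_jar, flange, hammer, pliers, tape, earmuffs from where it was at the start of the episode above 0.02 m).
It also fails if it takes over 38 s, if anything falls off the work surface, if the arm or the gripper's body presses on something with over 40 N, if the wrist force passes 120 N, or if a joint passes its speed limit or range.

## Robot

A 7-joint arm with a two-finger parallel gripper is mounted at the origin on the work surface. World frame = base frame: x ahead of the robot, y to its left, z up, the work surface at z = 0. Lengths are in mm, angles in rad, forces in N, time in s.
With the tool pointing down it reaches from about 375 to 925 mm from the base axis. Payload 3.1 kg.
Tool frame: the origin (TCP) lies midway between the tips of the shut fingers; the grasp point (between the pads) lies 19 mm behind it; z points along the fingers, y is the line along which they close (so a half turn about z gives the same grasp; the last joint's range is limited). The gripper opens to 85 mm and grips with 20 to 120 N. Pads are 22 mm wide; open, the fingers measure 114 mm over their backs; the gripper's body (76 mm by 85 mm) begins 54 mm behind the grasp point. The pads swing forward as they close: fully open they stand 13 mm farther back than shut.
Start: joints at [-1.281, 0.383, 0.044, 1.598, -0.018, 1.161, -0.05], TCP at [245.777, 601.744, 231.269] pointing down, gripper open.
Joint ranges: [-2.61, 2.61], [-0.41, 2.15], [-1.48, 1.57], [0, 2.5], [-1.57, 4.71], [0.05, 1.97], [-2.85, 2.85]. Speed limits (rad/s): [2.79, 2.79, 3.14, 3.14, 3.14, 3.14, 3.14].

## Interface

Orientations are given as a rotation vector (axis times angle).
In Python, from cell import arm, eyes gives the robot as it stands.
- The arm moves only by the tool play_rows, never from a script. Its argument "motion" is text: rows parted by semicolons, each of 7 numbers parted by spaces: the turn, a rotation vector about the tool's x, y, z in rad, then the shift along the tool's x, y, z in mm, then the opening, from -1 (shut) to 1 (fully open), so that 0 is half open. A call has 1 to 8 rows; each row shifts and turns the commanded pose from where the row before left it, along the tool's axes as they then stand; what a row does not reach is not made up. A row lasts 1/12 s, in which the tool goes at most 41.7 mm and 7.16 degrees, less where a joint would pass 70% of its speed; a pose out of reach is approached as far as the arm can. A call is refused whole if a number of a shift passes 41.7 or a number of a turn 0.125, either way. A call with a gripper value outside its range is refused whole. The fingers move at their own pace and stop on an object; the grip force is fixed at half the most. Time passes only in rows, so rows that do not move let the fingers close. It gives the time, the measured TCP pose, the force, the opening and the grip force at its end, in the units of the state.
- arm.sense(): the state, without advancing time (a new reading comes with each control period).
- eyes.grab_frame(name): name is "side" or "top" or "wrist"; returns the picture (400x640x3 uint8, red, green, blue); there is no depth.
- eyes.camera_params(name): a dict with "vertical_fov" (degrees; the focal length in pixels is half the picture's height over the tangent of half this angle, whatever the lens; pixels are square), "cx", "cy" (the principal point, pixels), "extrinsics" (4x4, takes a point from world to camera coordinates); the wrist camera has in their place "T_tool_cam" (4x4, takes a point from camera to tool coordinates, whose origin is the TCP and whose axes are the flange's). Camera axes: x right, y up, looking along -z (the intrinsics and any distortion apply to the point x, -y, -z); pixel columns grow to the right and rows downward; lengths in mm; the calibration is good to about 2 mm. A picture is of the moment at which its call begins: read the wrist's pose just before it. camera_params takes no time and is no camera call.
- arm.sign_off(): hands the job in; it is judged then, once.
The state is a dict: "time": time; "joints": joint angles; "joint_vel": joint speeds; "tau": joint torques, N m; "tool_pos": TCP position; "eef_rot": TCP orientation; "force": force on the tool from outside, world axes, zero at the start; "moment": the same for the moment, N m; "opening": finger opening in mm; "grip_force": force on a finger pad.
Only numpy, scipy, OpenCV 4.12 (cv2) and the standard library are available. Lean on these libraries where they do the work, as an engineer would, in place of code of your own. Each camera call takes 0.05 s, during which the arm holds its last target. There are 200 camera calls.

## Working session

There is one attempt and no reset: what is moved stays moved. The work goes in short steps, Python scripts to look and compute and a tool call to move; the robot and the scene stay as the last step left them, time stands still between calls to the robot, and variables do not carry over. Pictures are saved under pics/ and viewed, at most 10 in all, crops included, and the job is handed in when it is done.

Besides the shell and the picture viewer there is one more tool, called after ">>>" as name(argument=value, ...) on one line, values as JSON. play_rows: Moves the arm, as the interface text tells. Its arguments: {"type":"object","properties":{"motion":{"type":"string"}},"required":["motion"]}

```bash
ls; mkdir -p pics; python3 - <<'E'
from cell import arm, eyes
import cv2,numpy as np
s=arm.sense();print(s)
for n in("side","top","wrist"):
    cv2.imwrite(f"pics/{n}0.png",eyes.grab_frame(n)[:,:,::-1]);print(n,eyes.camera_params(n))
E
```

```text
pics
{'time': 0.0, 'joints': array([-1.28081236,  0.38387103,  0.04379665,  1.59961555, -0.01787624,
        1.16117984, -0.04990322]), 'joint_vel': array([-1.54818275e-03, -2.08092891e-03, -1.61758723e-03,  1.70267762e-03,
       -8.57855173e-04,  3.53239949e-05, -2.19230666e-03]), 'tau': array([-3.06869088e-04, -4.33469653e+01,  1.02414619e+00, -2.49516445e+01,
        1.05034336e-02,  1.17152769e-02, -2.35092607e-06]), 'tool_pos': array([245.41813185, 600.85147396, 229.84403985]), 'eef_rot': array([-0.60506442, -3.08240006,  0.00417315]), 'force': array([-0.35524951, -0.09390621,  0.33292352]), 'moment': array([0.04107913, 0.01483076, 0.00556739]), 'grip_force': 0.0, 'opening': 85.28441691470023}
side {'vertical_fov': 44.92500782434039, 'cx': 322.8298520626497, 'cy': 199.0649654772013, 'extrinsics': array([[ 7.38409949e-01, -6.74313147e-01, -7.24750993e-03,
        -3.74331142e+02],
       [ 6.40833667e-01,  6.98320831e-01,  3.18873373e-01,
        -4.06760491e+02],
       [-2.09959420e-01, -2.40103719e-01,  9.47769616e-01,
        -1.40959467e+03],
       [ 0.00000000e+00,  0.000
[... 251 characters left out ...]
  [ 9.95391647e-01, -2.13999313e-02,  9.34746562e-02,
        -5.49468004e+02],
       [-9.29772962e-02,  2.31649731e-02,  9.95398717e-01,
        -1.22185667e+03],
       [ 0.00000000e+00,  0.00000000e+00,  0.00000000e+00,
         1.00000000e+00]])}
wrist {'vertical_fov': 67.9018913736494, 'cx': 318.12233911475147, 'cy': 200.26434323973686, 'T_tool_cam': array([[ 1.01782647e-03,  9.50546320e-01,  3.10581160e-01,
         7.90183661e+01],
       [ 9.99999348e-01, -1.12842458e-03,  1.76424185e-04,
        -1.61139460e-01],
       [ 5.18166776e-04,  3.10580778e-01, -9.50546849e-01,
        -1.42949402e+02],
       [ 0.00000000e+00,  0.00000000e+00,  0.00000000e+00,
         1.00000000e+00]])}
```

View pics/side0.png

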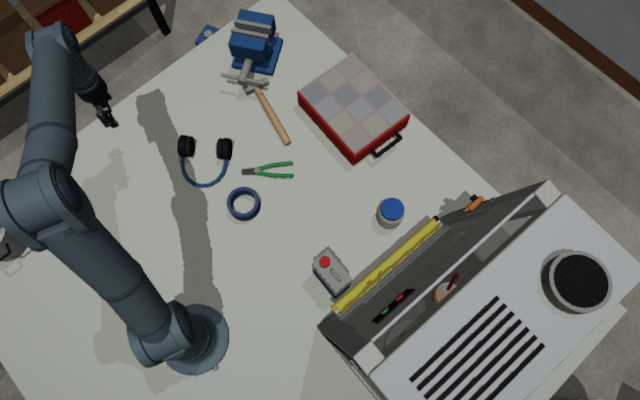

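View pics/top0.png

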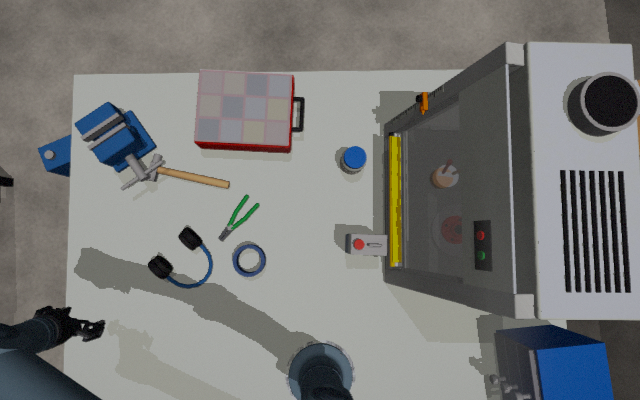

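The side view shows the yellow lip from (335,305) to (438,222) and the clip at (475,203). In the top view the lip runs from (395,265) to (395,135), with the clip at (423,102), the jar at (353,158) and the tin at (365,245). Next I'll crop in on these.

```bash
python3 - <<'E'
import cv2,numpy as np
a=cv2.imread('pics/side0.png')[185:325,320:500];b=cv2.imread('pics/top0.png')[85:280,335:445]
a=cv2.resize(a,None,fx=4,fy=4,interpolation=cv2.INTER_CUBIC)
cv2.imwrite('pics/cs.png',a[:, :])
b=cv2.resize(b,None,fx=3,fy=3,interpolation=cv2.INTER_CUBIC);cv2.imwrite('pics/ct.png',b)
for n in('side0','top0'):
    im=cv2.imread(f'pics/{n}.png');h=cv2.cvtColor(im,cv2.COLOR_BGR2HSV)
    for c,lo,hi in(('yel',(24,150,80),(34,255,255)),('or',(8,180,120),(19,255,255))):
        m=cv2.inRange(h,lo,hi)
        k,l,st,ce=cv2.connectedComponentsWithStats(m)
        for i in range(1,k):
            if st[i,4]>8: print(n,c,st[i],ce[i].round(1), cv2.boxPoints(cv2.minAreaRect(np.argwhere(l==i)[:,::-1].astype(np.float32))).round(1).tolist())
E
```

```text
side0 yel [332 219 107  92 667] [396.1 257. ] [[331.20001220703125, 307.1000061035156], [433.79998779296875, 217.60000610351562], [440.6000061035156, 225.5], [338.1000061035156, 315.0]]
side0 or [465 197  18  14  86] [474.1 203.7] [[464.5, 208.5], [478.5, 194.5], [482.5, 198.5], [468.5, 212.5]]
top0 yel [ 389  136   13  131 1343] [395.  199.2] [[388.29998779296875, 136.0], [400.0, 135.89999389648438], [401.1000061035156, 265.8999938964844], [389.3999938964844, 266.0]]
top0 or [421  92   7  23 100] [424.4 102.5] [[421.0, 92.0], [427.0, 92.0], [427.0, 114.0], [421.0, 114.0]]
```

View pics/cs.png

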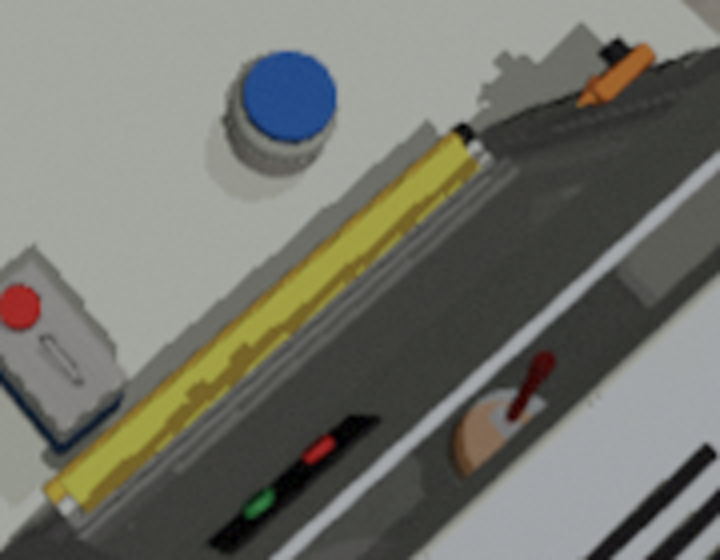

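View pics/ct.png

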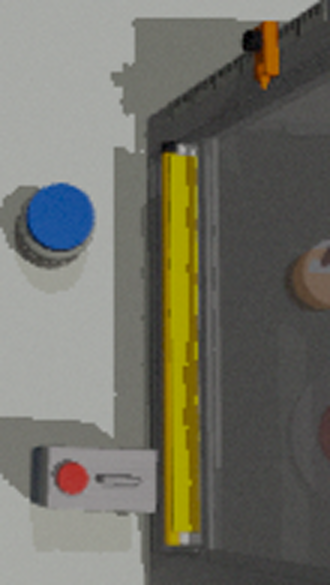

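The crops show the bar's black-banded end at about side (435.5,217.5) and top (391.3,134). The other end is at side (334,307.5) and top (392,266). The pointer tip is at side (465,211) and top (423.7,114). I'll triangulate these now.

```bash
cat > h.py <<'E'
import numpy as np, cv2
from scipy.spatial.transform import Rotation as R
from cell import arm, eyes
def cam(n,s=None):
    p=eyes.camera_params(n);f=200/np.tan(np.radians(p['vertical_fov']/2))
    if n=='wrist':
        T=np.eye(4);T[:3,:3]=R.from_rotvec(s['eef_rot']).as_matrix();T[:3,3]=s['tool_pos'];E=np.linalg.inv(T@p['T_tool_cam'])
    else:E=p['extrinsics']
    K=np.array([[f,0,p['cx']],[0,f,p['cy']],[0,0,1]])
    return K@np.diag([1,-1,-1])@E[:3]
def tri(Ps,uvs):
    A=np.vstack([[u*P[2]-P[0],v*P[2]-P[1]] for P,(u,v) in zip(Ps,uvs)])
    X=np.linalg.lstsq(A[:,:3],-A[:,3],rcond=None)[0]
    r=[((P@np.r_[X,1])[:2]/(P@np.r_[X,1])[2]-uv).round(1).tolist() for P,uv in zip(Ps,uvs)]
    return X,r
def plane(P,uv,z):
    M,t=P[:,:3],P[:,3];c=-np.linalg.solve(M,t);d=np.linalg.solve(M,[*uv,1]);return c+d*(z-c[2])/d[2]
E
python3 - <<'E'
from h import *
P=[cam('side'),cam('top')]
for n,a,b in(('far',(436,217),(391,133)),('near',(334.2,307.5),(391.7,266.3)),('clip',(465,211),(423.5,114.2)),('jar',(392,209.5),(355,157)),('cap',(324.5,261.5),(359,244))):
    X,r=tri(P,[a,b]);print(n,X.round(1),r)
print('jar',plane(P[0],(392,209.5),95),plane(P[1],(355,157),95))
for uv in((345.5,235.5),(387,235.5),(387,255),(346.5,255)):print('tin top',plane(P[1],uv,150).round(0))
E
```

```text
far [ 742.  -227.7  119.3] [[-0.2, 0.1], [0.1, -0.4]]
near [ 347.8 -215.5  119.4] [[-1.5, 0.4], [1.0, -1.9]]
clip [ 746.9 -276.2  282.9] [[-0.3, 0.2], [0.1, -0.4]]
jar [ 677.1 -120.9   81.6] [[-0.0, 0.0], [0.0, -0.0]]
cap [ 411.1 -112.6  163.6] [[-0.2, 0.1], [0.1, -0.3]]
jar [ 673.00096995 -122.71116752   95.        ] [ 674.23246869 -118.92006443   95.        ]
tin top [435. -76. 150.]
tin top [ 432. -196.  150.]
tin top [ 377. -193.  150.]
tin top [380. -77. 150.]
```

```bash
cat >> h.py <<'E'
def rows(R1,p1,n,g,R0=None,p0=None):
    "print the constant tool-frame rows from the current pose to R1,p1 in n rows"
    s=arm.sense();R0=R.from_rotvec(s['eef_rot']) if R0 is None else R0;p0=s['tool_pos'] if p0 is None else p0
    w=(R0.inv()*R1).as_rotvec()/n;d=(np.asarray(p1)-p0)/n
    for i in range(n):
        t=(R0*R.from_rotvec(w*i)).inv().apply(d);print(*w.round(3),*t.round(1),g,sep=' ',end='; ' if i%8<7 else '\n')
    print()
def FR(z,x):
    z=np.array(z,float);z/=np.linalg.norm(z);x=np.array(x,float);x-=z*(x@z);x/=np.linalg.norm(x)
    return R.from_matrix(np.c_[x,np.cross(z,x),z])
E
python3 - <<'E'
from h import *
a=np.radians(221);R1=FR((0,0,-1),(np.cos(a),np.sin(a),0))
rows(R1,(480,150,300),16,-1)
E
```

```text
-0.0 -0.0 -0.069 -24.2 -20.6 -4.3 -1; -0.0 -0.0 -0.069 -22.8 -22.2 -4.3 -1; -0.0 -0.0 -0.069 -21.2 -23.7 -4.3 -1; -0.0 -0.0 -0.069 -19.5 -25.1 -4.3 -1; -0.0 -0.0 -0.069 -17.7 -26.4 -4.3 -1; -0.0 -0.0 -0.069 -15.9 -27.5 -4.3 -1; -0.0 -0.0 -0.069 -13.9 -28.6 -4.3 -1; -0.0 -0.0 -0.069 -11.9 -29.5 -4.3 -1
-0.0 -0.0 -0.069 -9.9 -30.2 -4.3 -1; -0.0 -0.0 -0.069 -7.8 -30.8 -4.3 -1; -0.0 -0.0 -0.069 -5.6 -31.3 -4.3 -1; -0.0 -0.0 -0.069 -3.4 -31.6 -4.3 -1; -0.0 -0.0 -0.069 -1.3 -31.7 -4.4 -1; -0.0 -0.0 -0.069 0.9 -31.8 -4.4 -1; -0.0 -0.0 -0.069 3.1 -31.6 -4.4 -1; -0.0 -0.0 -0.069 5.3 -31.3 -4.4 -1
```

>>> play_rows(motion="0 0 -0.069 -24 -21 -4 -1; 0 0 -0.069 -23 -22 -4 -1; 0 0 -0.069 -21 -24 -4 -1; 0 0 -0.069 -20 -25 -4 -1; 0 0 -0.069 -18 -26 -4 -1; 0 0 -0.069 -16 -28 -4 -1; 0 0 -0.069 -14 -29 -4 -1; 0 0 -0.069 -12 -30 -4 -1")

```text
time: 0.82
tool_pos: [364.2, 372.9, 263.1]
eef_rot: [0.263, -3.13, 0.001]
force: [1.0, 0.7, 0.8]
opening: -0.2
grip_force: 0.0
```

>>> play_rows(motion="0 0 -0.069 -10 -30 -4 -1; 0 0 -0.069 -8 -31 -4 -1; 0 0 -0.069 -6 -31 -4 -1; 0 0 -0.069 -3 -32 -4 -1; 0 0 -0.069 -1 -32 -4 -1; 0 0 -0.069 1 -32 -4 -1; 0 0 -0.069 3 -32 -4 -1; 0 0 -0.069 5 -31 -4 -1")

```text
time: 1.48
tool_pos: [482.2, 146.9, 295.3]
eef_rot: [1.106, -2.94, -0.0]
force: [0.9, -0.1, -0.3]
opening: -0.2
grip_force: 0.0
```

```bash
python3 - <<'E'
from h import *
s=arm.sense();print(s['time'],s['joints'].round(2),s['tool_pos'].round(0),s['opening'])
R2=FR((-.031,-.9995,0),(0,0,1))
rows(R2,(530,20,260),20,-1)
E
```

```text
1.4833 [-0.68  0.04  0.31  1.88 -0.01  1.22  1.93] [482. 147. 295.] -0.1666071791005398
0.032 0.074 -0.032 2.4 -6.3 1.8 -1; 0.032 0.074 -0.032 2.4 -6.2 2.1 -1; 0.032 0.074 -0.032 2.5 -6.1 2.5 -1; 0.032 0.074 -0.032 2.5 -5.9 2.9 -1; 0.032 0.074 -0.032 2.4 -5.7 3.3 -1; 0.032 0.074 -0.032 2.3 -5.5 3.6 -1; 0.032 0.074 -0.032 2.2 -5.3 4.0 -1; 0.032 0.074 -0.032 2.1 -5.1 4.3 -1
0.032 0.074 -0.032 1.9 -4.9 4.6 -1; 0.032 0.074 -0.032 1.7 -4.7 4.9 -1; 0.032 0.074 -0.032 1.5 -4.5 5.2 -1; 0.032 0.074 -0.032 1.3 -4.3 5.4 -1; 0.032 0.074 -0.032 1.0 -4.1 5.6 -1; 0.032 0.074 -0.032 0.7 -3.9 5.8 -1; 0.032 0.074 -0.032 0.4 -3.7 6.0 -1; 0.032 0.074 -0.032 0.1 -3.5 6.1 -1
0.032 0.074 -0.032 -0.3 -3.3 6.2 -1; 0.032 0.074 -0.032 -0.6 -3.1 6.3 -1; 0.032 0.074 -0.032 -1.0 -2.9 6.3 -1; 0.032 0.074 -0.032 -1.4 -2.7 6.3 -1;
```

>>> play_rows(motion="0.032 0.074 -0.032 2.4 -6.3 1.8 -1; 0.032 0.074 -0.032 2.4 -6.2 2.1 -1; 0.032 0.074 -0.032 2.5 -6.1 2.5 -1; 0.032 0.074 -0.032 2.5 -6 3 -1; 0.032 0.074 -0.032 2.4 -5.7 3.3 -1; 0.032 0.074 -0.032 2.3 -5.5 3.6 -1; 0.032 0.074 -0.032 2.2 -5.3 4 -1; 0.032 0.074 -0.032 2 -5 4.3 -1")

```text
time: 2.15
tool_pos: [501.2, 98.0, 280.9]
eef_rot: [1.232, -2.301, 0.607]
force: [-0.3, 0.2, -0.3]
opening: -0.0
grip_force: 0.0
```

```bash
python3 - <<'E'
from h import *
s=arm.sense();print(s['time'],s['joints'].round(2),s['tool_pos'].round(0))
E
```

```text
2.15 [-0.76  0.36  0.29  1.68  0.34  1.59  2.01] [501.  98. 281.]
```

J5 is turning the favourable way (positive), so I'll carry on.

>>> play_rows(motion="0.032 0.074 -0.032 1.9 -4.9 4.6 -1; 0.032 0.074 -0.032 1.7 -4.7 4.9 -1; 0.032 0.074 -0.032 1.5 -4.5 5.2 -1; 0.032 0.074 -0.032 1.3 -4.3 5.4 -1; 0.032 0.074 -0.032 1 -4 5.6 -1; 0.032 0.074 -0.032 0.7 -4 5.8 -1; 0.032 0.074 -0.032 0.4 -3.7 6 -1; 0.032 0.074 -0.032 0 -3.5 6 -1")

```text
time: 2.82
tool_pos: [520.3, 47.5, 266.3]
eef_rot: [1.226, -1.587, 1.031]
force: [0.9, 0.6, 0.6]
opening: -0.4
grip_force: 0.0
```

```bash
python3 - <<'E'
from h import *
s=arm.sense();print(s['time'],s['joints'].round(2),s['tool_pos'].round(0))
rows(FR((-.031,-.9995,0),(0,0,1)),(530,20,260),5,-1)
E
```

```text
2.8167 [-0.84  0.65  0.3   1.69  0.71  1.78  2.15] [520.  48. 266.]
0.026 0.058 -0.025 -0.0 -2.7 5.3 -1; 0.026 0.058 -0.025 -0.3 -2.6 5.4 -1; 0.026 0.058 -0.025 -0.5 -2.5 5.4 -1; 0.026 0.058 -0.025 -0.8 -2.3 5.4 -1; 0.026 0.058 -0.025 -1.0 -2.2 5.5 -1;
```

>>> play_rows(motion="0.026 0.058 -0.025 0 -3 5 -1; 0.026 0.058 -0.025 0 -3 5 -1; 0.026 0.058 -0.025 0 -3 5 -1; 0.026 0.058 -0.025 -1 -2 5 -1; 0.026 0.058 -0.025 -1 -2 5 -1; 0 0 0 0 0 0 -1")

```text
time: 3.32
tool_pos: [528.6, 20.7, 258.5]
eef_rot: [1.185, -1.218, 1.182]
force: [-0.8, 0.2, -1.1]
opening: 0.2
grip_force: 0.0
```

```bash
python3 - <<'E'
from h import *
s=arm.sense();print(s['time'],s['joints'].round(2),s['tool_pos'].round(0),R.from_rotvec(s['eef_rot']).as_matrix().round(3))
cv2.imwrite('pics/w1.png',eyes.grab_frame('wrist')[:,:,::-1])
cv2.imwrite('pics/s1.png',eyes.grab_frame('side')[:,:,::-1])
rows(FR((-.031,-.9995,0),(0,0,1)),(545,-120,96),12,-1)
E
```

```text
3.3167 [-0.88  0.77  0.32  1.76  0.9   1.81  2.2 ] [529.  21. 259.] [[ 0.006 -0.999 -0.034]
 [ 0.003  0.034 -0.999]
 [ 1.     0.006  0.004]]
0.0 0.0 -0.0 -13.7 -1.6 11.7 -1; 0.0 0.0 -0.0 -13.7 -1.6 11.7 -1; 0.0 0.0 -0.0 -13.7 -1.6 11.7 -1; 0.0 0.0 -0.0 -13.7 -1.6 11.7 -1; 0.0 0.0 -0.0 -13.7 -1.6 11.7 -1; 0.0 0.0 -0.0 -13.7 -1.6 11.7 -1; 0.0 0.0 -0.0 -13.7 -1.6 11.7 -1; 0.0 0.0 -0.0 -13.7 -1.6 11.7 -1
0.0 0.0 -0.0 -13.7 -1.6 11.7 -1; 0.0 0.0 -0.0 -13.7 -1.6 11.7 -1; 0.0 0.0 -0.0 -13.7 -1.6 11.7 -1; 0.0 0.0 -0.0 -13.7 -1.6 11.7 -1;
```

View pics/w1.png

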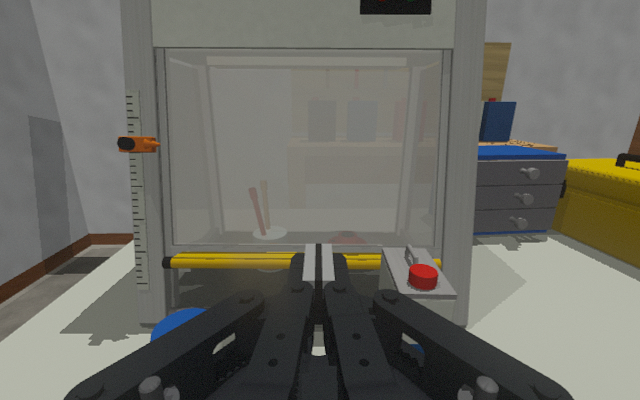

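The wrist view shows the banded bar end at (167,263), the clip's pointer tip at (160,145), the tin on the right with its red cap at (423,275), and the jar at bottom left. The lip's middle is free. I'll refine the points with this view and plan the descent.

```bash
python3 - <<'E'
from h import *
s=arm.sense();P=[cam('side'),cam('top'),cam('wrist',s)]
im=cv2.imread('pics/w1.png');h=cv2.cvtColor(im,cv2.COLOR_BGR2HSV)
o=cv2.inRange(h,(5,150,90),(19,255,255));y,x=np.nonzero(o[100:180,100:180]);i=x>=x.max()-1;tip=(x.max()+100.5,y[i].mean()+100);print(tip)
m=cv2.inRange(h,(22,150,70),(34,255,255))
for c in(180,200,220,260,400,430):print(c,np.nonzero(m[230:290,c])[0][[0,-1]]+230, end=' ')
print([im[v,200].tolist() for v in range(250,272)])
F,r=tri(P,[(436,217),(391,133),(163.5,263)]);C,r2=tri(P,[(465,211),(423.5,114.2),tip])
print(F,r,C,r2)
a=np.radians(12);yh=np.array([.9995,-.031,0]);b=np.array([-.031,-.9995,0]);Z=np.cos(a)*np.array([0,0,1])+np.sin(a)*b
print('travel',(C-F)@Z,'behind',(C-F)@np.cross(yh,Z),'side',(C-F)@yh)
E
```

```text
(np.float64(159.5), np.float64(144.0))
180 [253 266] 200 [252 267] 220 [252 267] 260 [253 265] Traceback (most recent call last):
  File "<stdin>", line 6, in <module>
IndexError: index 0 is out of bounds for axis 0 with size 0
```

>>> play_rows(motion="0 0 0 -14 -1.6 10 -1; 0 0 0 -14 -1.6 10 -1; 0 0 0 -14 -1.6 10 -1; 0 0 0 -14 -1.6 10 -1; 0 0 0 -14 -1.6 10 -1; 0 0 0 -14 -1.6 10 -1; 0 0 0 -14 -1.6 10 -1; 0 0 0 -14 -1.6 10 -1")

```text
time: 4.08
tool_pos: [540.5, -60.4, 147.7]
eef_rot: [1.183, -1.226, 1.184]
force: [0.1, -0.3, 0.4]
opening: 0.0
grip_force: 0.0
```

```bash
python3 - <<'E'
from h import *
s=arm.sense();print(s['time'],s['joints'].round(2),s['tool_pos'].round(0),R.from_rotvec(s['eef_rot']).as_matrix().round(3),s['force'])
E
```

```text
4.0833 [-0.77  0.94  0.32  1.79  0.91  1.62  2.06] [540. -60. 148.] [[-0.001 -0.999 -0.035]
 [-0.     0.035 -0.999]
 [ 1.    -0.001 -0.   ]] [ 0.07986543 -0.34341173  0.43883472]
```

>>> play_rows(motion="0 0 0 -13 0 12 -1; 0 0 0 -13 0 12 -1; 0 0 0 -13 0 12 -1; 0 0 0 -13 0 12 -1; 0 0 0 -13 0 12 -1; 0 0 0 0 0 0 -1")

```text
time: 4.58
tool_pos: [536.3, -122.7, 82.5]
eef_rot: [1.18, -1.223, 1.18]
force: [0.1, 0.2, -0.1]
opening: -0.3
grip_force: 0.0
```

```bash
python3 - <<'E'
from h import *
s=arm.sense();print(s['time'],s['joints'].round(2),s['tool_pos'].round(1),s['force'])
f=eyes.grab_frame('wrist')[:,:,::-1].copy();cv2.imwrite('pics/w2.png',f)
P=[cam('side'),cam('top'),cam('wrist',dict(tool_pos=[528.6,20.7,258.5],eef_rot=[1.185,-1.218,1.182]))]
F,r=tri(P,[(436,217),(391,133),(163.5,263)]);C,r2=tri(P,[(465,211),(423.5,114.2),(159.5,144)])
print(F,r,C,r2)
a=np.radians(12);yh=np.array([.9995,-.031,0]);b=np.array([-.031,-.9995,0]);Z=np.cos(a)*np.array([0,0,1])+np.sin(a)*b
print('travel',(C-F)@Z,'behind',(C-F)@np.cross(yh,Z),'side',(C-F)@yh)
E
```

```text
4.5833 [-0.7   1.06  0.33  1.81  0.94  1.5   1.98] [ 536.3 -122.7   82.5] [ 0.1231468   0.1839782  -0.12560599]
[ 743.25881425 -227.55829596  117.42105408] [[-0.1, 0.0], [-0.1, -0.6], [1.6, 0.1]] [ 747.19264671 -276.09350991  282.89697631] [[-0.2, 0.1], [0.1, -0.5], [0.8, 0.1]]
travel 171.92051460175773 behind 12.928536230572256 side 5.4364571763622385
```

View pics/w2.png

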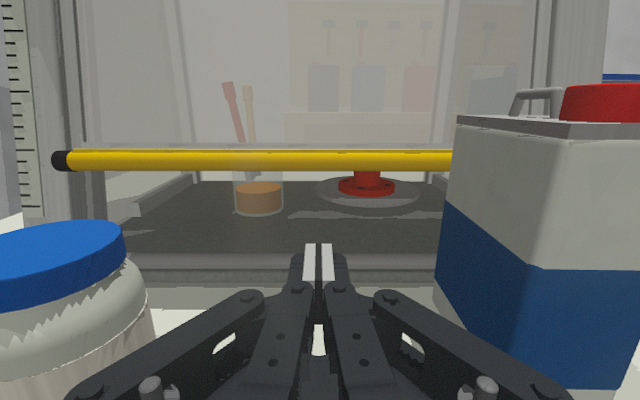

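The near view shows the lip clear above the fingers, with the bar at rows 151–171. The jar and tin are clear on either side. I'll slide the fingertips under the bar to y≈-240.

>>> play_rows(motion="0 0 0 0 0 15 -1; 0 0 0 0 0 15 -1; 0 0 0 0 0 15 -1; 0 0 0 0 0 15 -1; 0 0 0 0 0 15 -1; 0 0 0 0 0 15 -1; 0 0 0 0 0 15 -1; 0 0 0 0 0 12 -1")

```text
time: 5.3
tool_pos: [533.9, -238.3, 84.7]
eef_rot: [1.182, -1.227, 1.184]
force: [1.0, -0.4, -0.3]
opening: -0.4
grip_force: 0.0
```

>>> play_rows(motion="0 0 0 3 0 0 -1; 0 0 0 3 0 0 -1; 0 0 0 3 0 0 -1; 0 0 0 3 0 0 -1; 0 0 0 3 0 0.3 -1; 0 0 0 3 0 0.6 -1; 0 0 0 3 0 0.6 -1")

```text
time: 5.88
tool_pos: [535.3, -235.9, 103.8]
eef_rot: [1.189, -1.228, 1.185]
force: [1.1, 0.9, -3.7]
opening: 0.3
grip_force: 1.7
```

```bash
python3 - <<'E'
from h import *
s=arm.sense();print(s['time'],s['joints'].round(2),s['tool_pos'].round(1),s['force'])
cv2.imwrite('pics/w3.png',eyes.grab_frame('wrist')[:,:,::-1])
E
```

```text
5.8833 [-0.6   1.02  0.42  1.91  1.08  1.35  1.95] [ 535.3 -235.9  103.8] [ 1.0903317   0.86136089 -3.69233544]
```

>>> play_rows(motion="0 0 0 4 0 1 -1; 0 0 0 5 0 1.3 -1; 0 0 0 5 0 1.3 -1; 0 0 0 5 0 1.3 -1; 0 0 0 5 0 1.3 -1; 0 0 0 5 0 1.3 -1; 0 0 0 5 0 1.2 -1; 0 0 0 5 0 1.2 -1")

```text
time: 6.6
tool_pos: [533.9, -247.6, 144.8]
eef_rot: [1.183, -1.227, 1.184]
force: [0.9, 3.2, -3.1]
opening: -0.1
grip_force: 1.7
```

>>> play_rows(motion="0 0 0 5 0 1.2 -1; 0 0 0 5 0 1.2 -1; 0 0 0 5 0 1.2 -1; 0 0 0 5 0 1.2 -1; 0 0 0 5 0 1.2 -1; 0 0 0 5 0 1.2 -1; 0 0 0 5 0 1.2 -1; 0 0 0 4 0 1 -1")

```text
time: 7.27
tool_pos: [533.5, -257.0, 184.0]
eef_rot: [1.183, -1.227, 1.185]
force: [-0.6, 2.2, -4.0]
opening: -0.1
grip_force: 1.6
```

```bash
python3 - <<'E'
from h import *
s=arm.sense();print(s['time'],s['joints'].round(2),s['tool_pos'].round(1),s['force'])
f=eyes.grab_frame('wrist')[:,:,::-1];cv2.imwrite('pics/w4.png',f)
E
```

```text
7.2667 [-0.61  0.86  0.49  1.97  1.14  1.36  2.04] [ 533.5 -257.   184. ] [-0.64613161  2.22273572 -3.95486628]
```

View pics/w4.png

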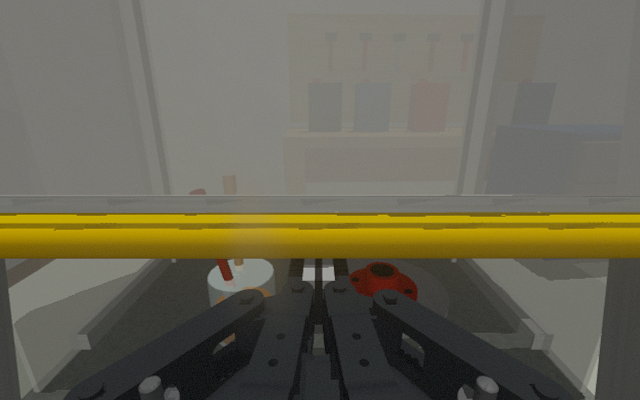

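The fingertips carry the bar, which lies at wrist rows 225–258. Next I'll measure the lip's current slide position from the side and top views.

```bash
cat > m.py <<'E'
from h import *
a=np.radians(12);yh=np.array([.9995,-.031,0]);b=np.array([-.031,-.9995,0]);Z=np.cos(a)*np.array([0,0,1])+np.sin(a)*b
F=np.array([743.3,-227.6,117.4]);C=np.array([747.2,-276.1,282.9])
s=arm.sense();print(s['time'],s['tool_pos'].round(1),s['force'].round(1))
import sys
for n in('side','top'):
    im=eyes.grab_frame(n)[:,:,::-1].copy();cv2.imwrite(f'pics/{n}_{sys.argv[1]}.png',im)
    h=cv2.cvtColor(im,cv2.COLOR_BGR2HSV);P=cam(n);q=P@np.r_[C,1];q=q[:2]/q[2]
    m=cv2.inRange(h,(22,150,60),(34,255,255));k,l,st,ce=cv2.connectedComponentsWithStats(m)
    for i in range(1,k):
        if st[i,4]>60:
            p=np.argwhere(l==i)[:,::-1];e=p[p[:,1]<=p[:,1].min()+1];print(n,'yellow top end',st[i],e.mean(0))
    for t in(0,80,90,100,170,172):
        x=P@np.r_[F+t*Z,1];print(t,(x[:2]/x[2]).round(1),end=' ')
    print('clip',q.round(1))
E
python3 m.py a; python3 - <<'E'
import cv2,numpy as np
a=cv2.imread('pics/side_a.png')[170:270,390:500];b=cv2.imread('pics/top_a.png')[85:185,360:470]
cv2.imwrite('pics/ab.png',np.hstack([cv2.resize(i,(396,360),interpolation=cv2.INTER_CUBIC) for i in(a,b)]))
E
```

```text
7.3167 [ 533.5 -257.6  185.1] [-0.2  1.7 -1.5]
side yellow top end [336 214 112  98 319] [444.5        214.66666667]
side yellow top end [346 220 105  95 557] [447.5 220.5]
0 [435.9 217. ] 80 [446.3 213.3] 90 [447.7 212.8] 100 [449.2 212.3] 170 [459.7 208.6] 172 [460.  208.5] clip [464.8 211.1]
top yellow top end [ 402  128   14  141 1760] [406.5        128.66666667]
0 [390.9 132.4] 80 [403.  125.1] 90 [404.6 124.1] 100 [406.3 123.1] 170 [418.8 115.5] 172 [419.1 115.3] clip [423.6 113.6]
```

View pics/ab.png

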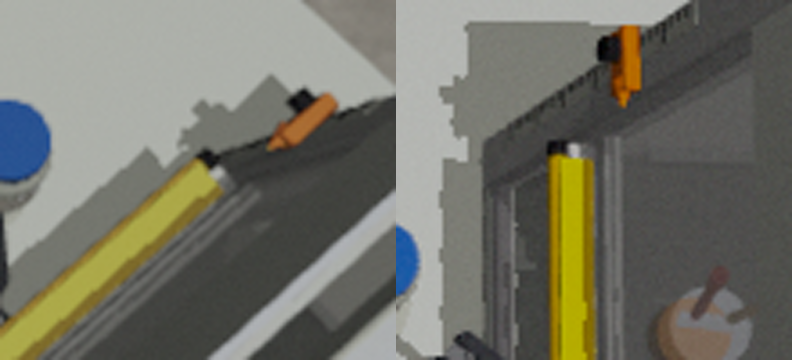

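In both views the lip has risen about 90 mm, so about 80 mm remains. I'll push another 76 mm, then back off and check.

>>> play_rows(motion="0 0 0 4 0 1 -1; 0 0 0 5 0 1.1 -1; 0 0 0 5 0 1.1 -1; 0 0 0 5 0 1.1 -1; 0 0 0 5 0 1.1 -1; 0 0 0 5 0 1.1 -1; 0 0 0 5 0 1.1 -1; 0 0 0 5 0 1.1 -1")

```text
time: 8.08
tool_pos: [533.0, -265.8, 222.7]
eef_rot: [1.183, -1.227, 1.184]
force: [-0.1, -0.6, -4.1]
opening: -0.2
grip_force: 2.2
```

>>> play_rows(motion="0 0 0 5 0 1.1 -1; 0 0 0 5 0 1.1 -1; 0 0 0 5 0 1.1 -1; 0 0 0 5 0 1.1 -1; 0 0 0 5 0 1.1 -1; 0 0 0 5 0 1.1 -1; 0 0 0 3 0 0.7 -1; 0 0 0 1.5 0 0.3 -1")

```text
time: 8.75
tool_pos: [532.7, -273.3, 257.6]
eef_rot: [1.182, -1.227, 1.185]
force: [-1.7, 0.1, -3.6]
opening: 0.2
grip_force: 1.8
```

```bash
python3 m.py b | head -1
```

```text
8.75 [ 532.7 -273.3  257.6] [-1.7  0.1 -3.6]
```

>>> play_rows(motion="0 0 0 -6 0 0 -1; 0 0 0 -8 0 0 -1; 0 0 0 -8 0 0 -1; 0 0 0 -8 0 -10 -1; 0 0 0 -8 0 -20 -1; 0 0 0 0 0 -25 -1; 0 0 0 0 0 -25 -1; 0 0 0 0 0 -25 -1")

```text
time: 9.52
tool_pos: [536.7, -166.3, 217.7]
eef_rot: [1.184, -1.224, 1.184]
force: [1.0, -0.2, -0.1]
opening: 0.2
grip_force: 0.0
```

>>> play_rows(motion="0 0 0 0 0 -25 -1; 0 0 0 0 0 -20 -1; 0 0 0 0 0 0 -1")

```text
time: 9.77
tool_pos: [540.7, -116.4, 216.4]
eef_rot: [1.194, -1.224, 1.19]
force: [-0.6, 0.5, -1.0]
opening: 0.2
grip_force: 0.0
```

```bash
python3 - <<'E'
from h import *
s=arm.sense();print(s['time'],s['tool_pos'].round(1),s['eef_rot'],s['force'].round(1))
cv2.imwrite('pics/w5.png',eyes.grab_frame('wrist')[:,:,::-1])
E
python3 m.py c
```

```text
9.7667 [ 540.7 -116.4  216.4] [ 1.19423998 -1.22439125  1.18957844] [-0.6  0.5 -1. ]
9.8167 [ 539.9 -119.1  217. ] [-0.   0.1 -0.5]
side yellow top end [341 210 118 105 379] [455.6 210.8]
side yellow top end [351 217 111 100 547] [459.4 217.6]
0 [435.9 217. ] 80 [446.3 213.3] 90 [447.7 212.8] 100 [449.2 212.3] 170 [459.7 208.6] 172 [460.  208.5] clip [464.8 211.1]
top yellow top end [ 415  120   16  152 2040] [418.92857143 120.71428571]
0 [390.9 132.4] 80 [403.  125.1] 90 [404.6 124.1] 100 [406.3 123.1] 170 [418.8 115.5] 172 [419.1 115.3] clip [423.6 113.6]
```

View pics/w5.png

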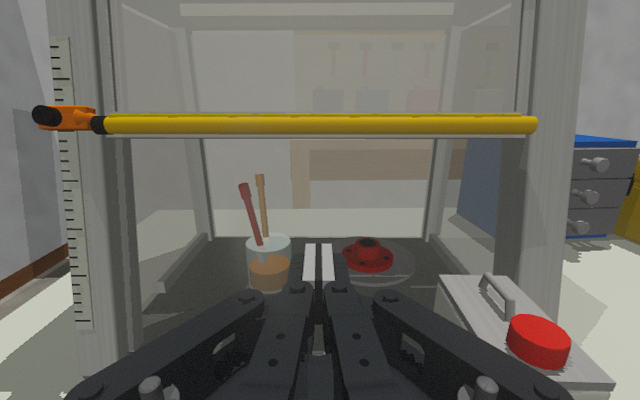

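The wrist view shows the banded bar end at about (99,125) and the pointer tip at about (95,119), so the lip is slightly low. I'll work out how much by casting the rays onto the slide plane.

```bash
python3 - <<'E'
from h import *
a=np.radians(12);yh=np.array([.9995,-.031,0]);b=np.array([-.031,-.9995,0]);Z=np.cos(a)*np.array([0,0,1])+np.sin(a)*b;N=np.cross(yh,Z)
F=np.array([743.3,-227.6,117.4])
im=cv2.imread('pics/w5.png');h=cv2.cvtColor(im,cv2.COLOR_BGR2HSV)
o=cv2.inRange(h,(5,150,70),(19,255,255));o[:,140:]=0;o[:90]=0;o[150:]=0
for c in range(60,100,3):
    y=np.nonzero(o[:,c])[0];print(c,(y.min(),y.max()) if len(y) else None,end=' ')
m=cv2.inRange(h,(22,150,60),(34,255,255))
for c in(110,120,140):y=np.nonzero(m[100:150,c])[0]+100;print('bar',c,y.min(),y.max(),end=' ')
k=im.max(2)<60
for c in(96,99,102):y=np.nonzero(k[105:145,c])[0]+105;print('band',c,y.min(),y.max(),end=' ')
P=cam('wrist',dict(tool_pos=[540.7,-116.4,216.4],eef_rot=[1.19424,-1.22439,1.18958]))
M=P[:,:3];c=-np.linalg.solve(M,P[:,3])
def t(uv,off):
    d=np.linalg.solve(M,[*uv,1]);X=c+d*((F+off*N-c)@N)/(d@N);return ((X-F)@Z).round(1)
print()
for v in(124,125,126):print('lip',v,t((99,v),0))
for v in(118,119,120,121):print('clip',v,t((93,v),10),t((93,v),13))
E
```

```text
60 (np.int64(106), np.int64(130)) 63 (np.int64(106), np.int64(130)) 66 (np.int64(106), np.int64(130)) 69 (np.int64(106), np.int64(130)) 72 (np.int64(106), np.int64(130)) 75 (np.int64(106), np.int64(129)) 78 (np.int64(106), np.int64(129)) 81 (np.int64(106), np.int64(129)) 84 (np.int64(106), np.int64(129)) 87 (np.int64(107), np.int64(129)) 90 (np.int64(107), np.int64(129)) 93 (np.int64(108), np.int64(115)) 96 (np.int64(115), np.int64(115)) 99 None bar 110 114 133 bar 120 114 132 bar 140 114 132 band 96 116 133 band 99 116 133 band 102 116 134 
lip 124 164.3
lip 125 163.4
lip 126 162.5
clip 118 171.3 171.8
clip 119 170.4 170.9
clip 120 169.5 169.9
clip 121 168.5 169.0
```

The lip is about 7.5 mm low, so I'll go back under it and finish the push to TCP z≈265.

>>> play_rows(motion="0 0 0 0 0 20 -1; 0 0 0 0 0 20 -1; 0 0 0 0 0 20 -1; 0 0 0 0 0 20 -1; 0 0 0 0 0 20 -1; 0 0 0 0 0 20 -1; 0 0 0 0 0 20 -1; 0 0 0 0 0 12 -1")

```text
time: 10.58
tool_pos: [530.3, -279.4, 219.7]
eef_rot: [1.177, -1.227, 1.181]
force: [-0.0, 0.1, 1.4]
opening: 0.2
grip_force: 0.0
```

>>> play_rows(motion="0 0 0 6 0 0 -1; 0 0 0 6 0 0 -1; 0 0 0 6 0 0 -1; 0 0 0 6 0 0 -1; 0 0 0 6 0 0 -1; 0 0 0 5 0 0 -1; 0 0 0 0 0 0 -1")

```text
time: 11.17
tool_pos: [533.7, -274.4, 254.9]
eef_rot: [1.184, -1.228, 1.187]
force: [0.3, -0.8, 1.4]
opening: 0.1
grip_force: 0.0
```

```bash
python3 m.py d | head -1
```

```text
11.1667 [ 533.7 -274.4  254.9] [ 0.3 -0.8  1.4]
```

>>> play_rows(motion="0 0 0 2 0 0.4 -1; 0 0 0 2 0 0.4 -1; 0 0 0 2 0 0.4 -1; 0 0 0 2 0 0.4 -1; 0 0 0 1.5 0 0.3 -1; 0 0 0 0 0 0 -1; 0 0 0 0 0 0 -1")

```text
time: 11.85
tool_pos: [532.8, -276.9, 263.0]
eef_rot: [1.184, -1.227, 1.184]
force: [0.2, 0.9, -3.1]
opening: 0.5
grip_force: 1.5
```

>>> play_rows(motion="0 0 0 2 0 0.4 -1; 0 0 0 0 0 0 -1; 0 0 0 0 0 0 -1")

```text
time: 12.1
tool_pos: [532.8, -277.4, 265.4]
eef_rot: [1.183, -1.227, 1.185]
force: [0.2, 0.8, -2.2]
opening: -0.1
grip_force: 1.3
```

>>> play_rows(motion="0 0 0 -6 0 0 -1; 0 0 0 -8 0 0 -1; 0 0 0 -8 0 0 -1; 0 0 0 -8 0 -10 -1; 0 0 0 -8 0 -20 -1; 0 0 0 0 0 -25 -1; 0 0 0 0 0 -25 -1; 0 0 0 0 0 -25 -1")

```text
time: 12.77
tool_pos: [536.3, -170.8, 226.4]
eef_rot: [1.184, -1.225, 1.184]
force: [0.8, 0.4, 0.0]
opening: 0.4
grip_force: 0.0
```

>>> play_rows(motion="0 0 0 0 0 -25 -1; 0 0 0 0 0 -20 -1; 0 0 0 0 0 0 -1; 0 0 0 0 0 0 -1; 0 0 0 0 0 0 -1")

```text
time: 13.18
tool_pos: [537.7, -127.9, 227.1]
eef_rot: [1.183, -1.225, 1.184]
force: [-0.0, 0.1, 0.2]
opening: 0.1
grip_force: 0.0
```

```bash
python3 - <<'E'
from h import *
s=arm.sense();print(s['time'],s['tool_pos'].round(1),s['force'].round(1))
im=eyes.grab_frame('wrist')[:,:,::-1].copy();cv2.imwrite('pics/w6.png',im)
cv2.imwrite('pics/w6c.png',cv2.resize(im[70:180,20:180],None,fx=4,fy=4,interpolation=cv2.INTER_CUBIC))
a=np.radians(12);yh=np.array([.9995,-.031,0]);b=np.array([-.031,-.9995,0]);Z=np.cos(a)*np.array([0,0,1])+np.sin(a)*b;N=np.cross(yh,Z)
F=np.array([743.3,-227.6,117.4]);P=cam('wrist',s)
for t in(166,171,176):
    for off in(0,10):
        x=P@np.r_[F+t*Z+off*N,1];print(t,off,(x[:2]/x[2]).round(1))
E
```

```text
13.1833 [ 537.7 -127.9  227.1] [-0.   0.1  0.2]
166 0 [ 84.3 136.3]
166 10 [ 92.8 137.5]
171 0 [ 83.9 130.6]
171 10 [ 92.3 132. ]
176 0 [ 83.4 124.8]
176 10 [ 91.9 126.5]
```

View pics/w6c.png

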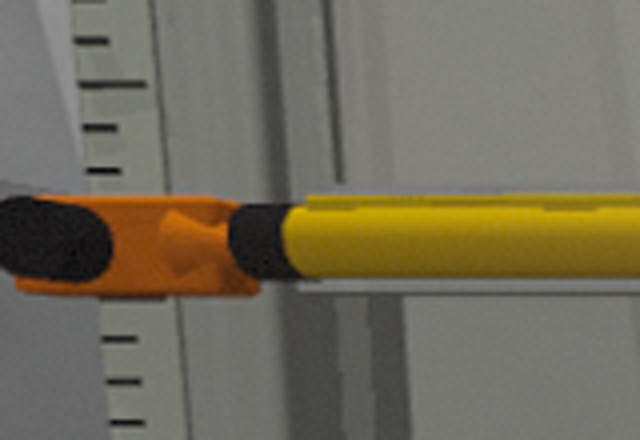

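In the crop the band's centre is at row 241 and the clip's centre at row 245, at 4x scale. That is about 1 px apart, and about 1.3 px is expected when they are level. The arm is clear, so I'll hand in.

```bash
python3 -c "
from cell import arm
print(arm.sign_off())"
```

```text
the job is handed in; nothing more can be done
None
```

I pushed the sash up by its lip until it was level with the clip's pointer (about 1 mm by the last wrist image), left it resting there with the arm clear, and handed the job in; no verdict came back.

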